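# Set and start the bench timer

### The arm

A 6-joint arm with a two-finger parallel gripper is mounted at the origin on the work surface. World frame = base frame: x ahead of the robot, y to its left, z up, the work surface at z = 0. Lengths are in m, angles in degrees, forces in N, time in s.
With the tool pointing down it reaches from about 0.325 to 0.75 m from the base axis. Payload 7.6 kg.
Tool frame: the origin (TCP) lies midway between the tips of the shut fingers; the grasp point (between the pads) lies 19 mm behind it; z points along the fingers, y is the line along which they close (so a half turn about z gives the same grasp; the last joint's range is limited). The gripper opens to 85 mm and grips with 20 to 120 N. Pads are 22 mm wide; open, the fingers measure 114 mm over their backs; the gripper's body (76 mm by 85 mm) begins 54 mm behind the grasp point. The pads swing forward as they close: fully open they stand 13 mm farther back than shut.
Start: joints at [69.082, 2.991, 80.254, -0, 96.75, -4.028], TCP at [0.153, 0.502, 0.231] pointing down, gripper open.
Joint ranges: [-166.34, 166.34], [-52.06, 124.39], [6.96, 135.62], [-60.46, 240.46], [14.63, 156.25], [-167.68, 167.68]. Speed limits (degrees/s): [147.25, 147.25, 172.46, 180, 180, 180].

### API

Orientations are given as [roll, pitch, yaw] about the fixed x, y, z axes, in that order (R = Rz(yaw) Ry(pitch) Rx(roll)).
In Python, from workcell import robot gives the robot as it stands.
- The arm moves only by the shell command python3 -m jog 'ROWS' [FORCE]. ROWS is JSON, a list of rows, each a list of 3 entries, a list of its own where there are three numbers: the opening, from -1 (shut) to 1 (fully open), then the shift along the world's x, y, z scaled (see below), then the turn, a rotation vector about the world's x, y, z scaled (see below). A call has 1 to 20 rows; each row is the pose to reach, as a shift and turn from the pose commanded when the call began; what a row does not reach only later rows make up. The controller multiplies each number of a shift by 0.5 m and each number of a turn by 45 degrees. A row lasts 1/10 s, in which the tool goes at most 50 mm and 8.59 degrees, less where a joint would pass 70% of its speed; a pose out of reach is approached as far as the arm can. A call with a number of a shift or a turn outside -1 to 1 is refused whole. A call with a gripper value outside its range is refused whole. The fingers move at their own pace and stop on an object; FORCE is the grip in N (left out, the last holds). Time passes only in rows, so rows that repeat a pose let the fingers close. It gives the time, the measured TCP pose, the force, the opening and the grip force at its end, in the units of the state.
- robot.read_state(): the state, without advancing time (a new reading comes with each control period).
- robot.read_camera(name): name is "scene" or "top"; returns the picture (480x640x3 uint8, red, green, blue); there is no depth.
- robot.camera_model(name): a dict with "K" (3x3 intrinsics, pixels), "origin" and "attitude" of the camera in the world. Camera axes: x right, y up, looking along -z (the intrinsics and any distortion apply to the point x, -y, -z); pixel columns grow to the right and rows downward; lengths in m; the calibration is good to about 2 mm. A picture is of the moment at which its call begins. camera_model takes no time and is no camera call.
- robot.sign_off(): hands the job in; it is judged then, once.
The state is a dict: "time": time; "joint_positions": joint angles; "dq": joint speeds; "effort": joint torques, N m; "ee_pos": TCP position; "tool_rot": TCP orientation; "contact_force": force on the tool from outside, world axes, zero at the start; "moment": the same for the moment, N m; "opening": finger opening in m; "grip_force": force on a finger pad.
Only numpy, scipy, OpenCV 4.12 (cv2) and the standard library are available. Lean on these libraries where they do the work, as an engineer would, in place of code of your own. Each camera call takes 0.05 s, during which the arm holds its last target. There are 200 camera calls.

### The job

Without gripping anything, push the timer's finger post round with the fingertips, gently, to turn the black dial until the pale index line on it lines up with the one long scale line (the one with the small raised tab behind it) on the metal collar. Then press the timer's round start button all the way down and let it come up again. Do not turn the metal collar, do not press the button before the dial is set, and leave the viewer, the two rings and the reading glass where they are.

Things in the scene. Friction and masses are not known exactly. Their poses are not given: they have to be found in the camera images.
- timer: Black bakelite bench timer, fixed to the bench: flat case 160 mm (its x) by 236 mm (its y), top face 50 mm above the bench, with the dial towards its -y end and the start button towards its +y end. Origin at the centre of its underside on the bench, z up. Nothing on it stands higher than the finger post.
- dial_axis (a point): Point on the vertical axis that dial and collar share, at the level of the dial's upper face, 58 mm above the bench; in the case's frame at x 0, y -46 mm. The dial is a black disc 90 mm across; round it lies the collar, a flat aluminium ring reaching out to 66 mm radius, its face 54 mm above the bench.
- index_tip (a point): The outer end of the dial's pale index line (4 mm wide, running radially out to the dial's rim), 46 mm from the axis. Turns with the dial.
- target_line (a point): The inner end of the collar's long scale line (13 mm long, 4 mm wide, dark, with a raised black tab 14 mm wide and 4 mm high at its outer end, top 58 mm above the bench); the other 23 lines, every 15 degrees, are shorter (8 mm) and thinner and have no tab. 46 mm from the axis, same height as index_tip. The long line is in a different place on every run.
- post (a point): Middle of the finger post: an upright round nickel pin, 12 mm across and 26 mm high, fixed on the dial 31 mm from the axis, diametrically opposite the index line. The point is 13 mm above the dial's face; the pin's top is 84 mm above the bench. Pushed sideways it turns the dial; about 2 N is enough, and the dial stays where it is left.
- dial (a joint): Angle of the dial, rad, growing clockwise as seen from above; at 0 the index line points along the case's +x and the post lies towards -x. Stops at -1.0 and 2.7. The index line is on the long scale line when this equals joint collar. It always starts 0.6 rad or more below it.
- collar (a joint): Angle of the collar's long scale line, rad, same zero and sense as the dial. The collar is stiff (about 6 N at its rim to turn) and is to be left alone.
- button_top (a point): Centre of the upper face of the round grey start button, 30 mm across, on its own black housing on the case at x 0, y 78 mm in the case's frame. The point moves with the button.
- button (a joint): How far the button is pressed, m: 0 up, 0.006 fully down. A spring pushes it back; fully down takes 5 N.
- viewer_mid (a point): Bystander: mahogany stereo viewer with hood, loose, 100 x 170 mm, 95 mm high, point on its centre line 30 mm above the bench.
- ring_a_mid (a point): Bystander: loose nickel eyepiece ring, 42 mm across, 12 mm high; its centre.
- ring_b_mid (a point): Bystander: second such ring; its centre.
- glass_mid (a point): Bystander: loose reading glass lying flat, lens 84 mm across in a brass rim 9 mm thick, handle 17 mm thick reaching 145 mm along its -x; centre of the lens.

How it is judged:
By the outcome, as a careful person would: the job done as asked, in the order asked, and still so for the second after the job is handed in, with the robot touching nothing.
It also fails if it takes over 42 s, if anything falls off the work surface, if the arm or the gripper's body presses on something with over 40 N, if the wrist force passes 120 N, or if a joint passes its speed limit or range.

## Working session

There is one attempt and no reset: what is moved stays moved. The work goes in short steps, Python scripts to look and compute and a shell command to move; the robot and the scene stay as the last step left them, time stands still between calls to the robot, and variables do not carry over. Pictures are saved under pics/ and viewed, at most 10 in all, crops included, and the job is handed in when it is done.

```bash
mkdir -p pics; python3 - <<'E'
from workcell import robot
import cv2
for n in("scene","top"):
    im=robot.read_camera(n); cv2.imwrite(f"pics/{n}0.png",im[:,:,::-1]); m=robot.camera_model(n); print(n,m)
s=robot.read_state();print(s)
E
```

```text
scene {'K': array([[568.41772718,   0.        , 315.81073176],
       [  0.        , 568.41772718, 244.74623149],
       [  0.        ,   0.        ,   1.        ]]), 'origin': array([ 0.99256206, -0.39090418,  1.09412703]), 'attitude': array([30.83033844, -0.72360354, 50.88888986])}
top {'K': array([[521.88426762,   0.        , 320.59497165],
       [  0.        , 521.88426762, 243.82839712],
       [  0.        ,   0.        ,   1.        ]]), 'origin': array([0.34234612, 0.01468196, 1.46570582]), 'attitude': array([  6.84717198,  -0.34985323, -90.85317553])}
{'time': 0.1, 'joint_positions': array([ 6.90809243e+01,  3.02351424e+00,  8.03078955e+01, -4.92848313e-06,
        9.67518299e+01, -4.02781343e+00]), 'dq': array([ 0.0688379 , -0.17647274, -0.16168108,  0.01873577, -0.00679534,
       -0.11547973]), 'effort': array([ 1.41450826e-03, -3.82581747e+01, -3.60986423e+01, -6.88134537e-05,
        4.73164764e-03,  3.76564844e-05]), 'ee_pos': array([0.15241784, 0.50209155, 0.23055143]), 'tool_rot': array([-1.79916966e+02, -5.84192341e-03,  1.63108733e+02]), 'contact_force': array([-0.01053337,  0.30052931,  0.18940984]), 'moment': array([-0.01799899,  0.03656315, -0.00217865]), 'grip_force': 0.0, 'opening': 0.08536320417909964}
```

View pics/top0.png

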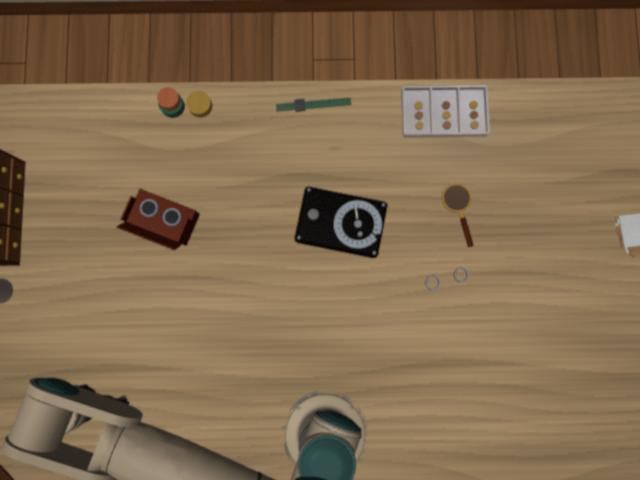

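View pics/scene0.png

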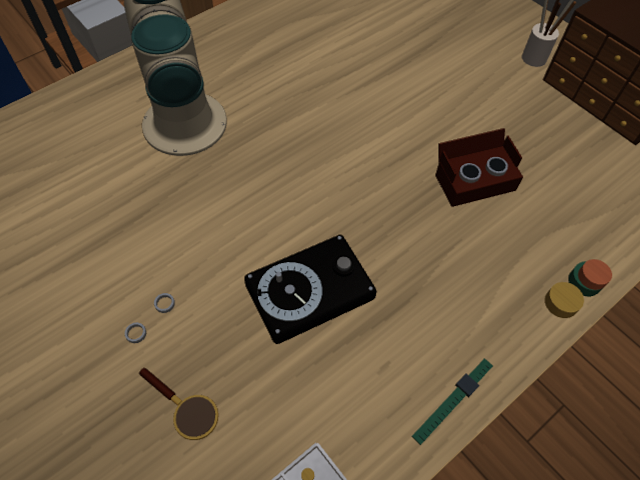

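The top view shows the timer: button near (313,214), dial axis near (358,224), index pointing up, tabbed line lower right near (378,236). The scene view has the dial at (290,290), index tip at (305,302), tab at (262,292), post at (279,277) and button at (344,264). Next I'll rectify both views onto the dial plane.

```bash
cat > h.py <<'E'
import numpy as np, cv2
from scipy.spatial.transform import Rotation as R
from workcell import robot
def cam(n):
    m=robot.camera_model(n); Rm=R.from_euler('xyz',m['attitude'],degrees=True).as_matrix()
    return np.array(m['K']),np.array(m['origin']),Rm@np.diag([1,-1,-1.])
def proj(n,P):
    K,o,Rm=cam(n); q=(np.atleast_2d(P)-o)@Rm@K.T; return q[:,:2]/q[:,2:]
def ray(n,uv):
    K,o,Rm=cam(n); return o,Rm@np.linalg.inv(K)@np.r_[uv,1]
def plane(n,uv,z):
    o,d=ray(n,uv); return o+d*(z-o[2])/d[2]
def tri(a,b):
    (o1,d1),(o2,d2)=ray("top",a),ray("scene",b)
    t=np.linalg.lstsq(np.c_[d1,-d2],o2-o1,rcond=None)[0]
    p,q=o1+d1*t[0],o2+d2*t[1]; return (p+q)/2,np.linalg.norm(p-q)
def rect(n,im,z,c,half=.1,N=560):
    # up = world +x, left = world +y
    w=np.array([[c[0]+half,c[1]+half,z],[c[0]+half,c[1]-half,z],[c[0]-half,c[1]-half,z],[c[0]-half,c[1]+half,z]])
    H=cv2.getPerspectiveTransform(proj(n,w).astype(np.float32),np.float32([[0,0],[N,0],[N,N],[0,N]]))
    return cv2.warpPerspective(im,H,(N,N),flags=cv2.INTER_CUBIC)
E
python3 - <<'E'
from h import *
print(tri((358,224),(290,289.5)),tri((313,214),(344,263.5)))
print(plane("top",(358,224),.058),plane("top",(313,214),.065))
c=plane("top",(350,222),.056)[:2];print(c)
a=[rect(n,cv2.imread(f"pics/{n}0.png"),.056,c,.11,400) for n in("top","scene")]
cv2.imwrite("pics/r.png",np.hstack(a))
for n,p in (("viewer",(162,220)),("ra",(432,283)),("rb",(461,275)),("glass",(456,198))):print(n,plane("top",p,.01))
E
```

```text
(array([ 0.56647636, -0.09808692,  0.05165049]), np.float64(0.004271758462581553)) (array([0.5937435 , 0.02405633, 0.06164389]), np.float64(0.0023558435656020563))
[ 0.56431407 -0.09936561  0.058     ] [0.59244793 0.02307755 0.065     ]
[ 0.57046812 -0.07776678]
viewer [0.59098832 0.44932263 0.01      ]
ra [ 0.4026178  -0.30573717  0.01      ]
rb [ 0.42373252 -0.38776233  0.01      ]
glass [ 0.64279896 -0.38381605  0.01      ]
```

View pics/r.png

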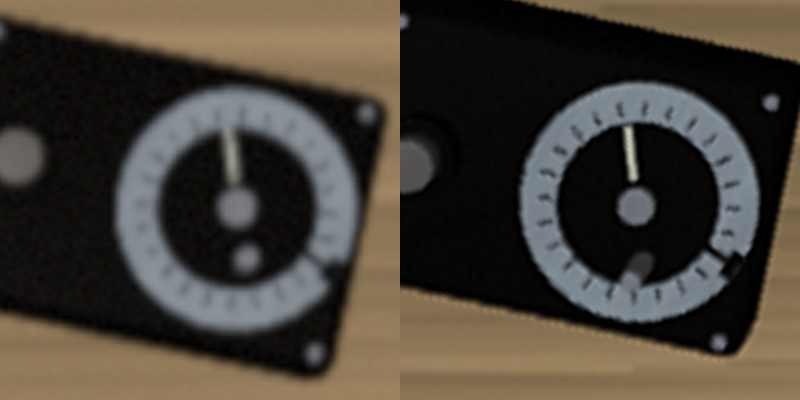

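The rectified views show the index pointing about 7° left of up, and the tabbed line at about 124° clockwise from up. That leaves roughly 130° clockwise to push. Now I'll measure it precisely.

```bash
cat >> h.py <<'E'
def measure(n,im,c0,N=1200,half=.09):
    s=N/(2*half)
    g=rect(n,im,.054,c0,half,N).astype(float)
    m=((g.min(2)>95)&(abs(g[:,:,0]-g[:,:,2])<60)).astype(np.uint8)
    # keep collar radii around guess
    yy,xx=np.mgrid[:N,:N]; 
    c=np.array(c0,float)
    for _ in range(4):
        px=np.array([N/2-(c[1]-c0[1])*s,N/2-(c[0]-c0[0])*s]); r=np.hypot(xx-px[0],yy-px[1])/s
        k=(m*((r<.075)&(r>.036))).astype(np.uint8)
        k=cv2.morphologyEx(k,cv2.MORPH_OPEN,np.ones((9,9)))
        ct=max(cv2.findContours(k,cv2.RETR_EXTERNAL,cv2.CHAIN_APPROX_NONE)[0],key=cv2.contourArea)
        p=cv2.convexHull(ct)[:,0].astype(float)
        (ex,ey),ax,_=cv2.fitEllipse(cv2.convexHull(ct,returnPoints=True))
        c=np.array([c0[0]+(N/2-ey)/s,c0[1]+(N/2-ex)/s])
    ph=np.radians(np.arange(0,360,.25))
    def prof(z,r0,r1):
        G=rect(n,im,z,c,half,N).astype(np.float32)
        rr=np.arange(r0,r1,.0005)[:,None]
        return cv2.remap(G,(N/2+s*rr*np.sin(ph)).astype(np.float32),(N/2-s*rr*np.cos(ph)).astype(np.float32),cv2.INTER_LINEAR).mean(0)
    def peak(v,win=8):
        i=int(np.argmax(v)); j=np.arange(i-int(win*4),i+int(win*4)+1); w=v[j%len(v)]; w=np.clip(w-.4*w.max(),0,None)
        return ((w*j).sum()/w.sum()*.25)%360
    di=prof(.058,.024,.043); idx=peak(di.min(1)*0+np.clip(2*di[:,1]+di[:,2]-2*di[:,0]-0,0,None)) if 0 else peak(di.sum(1)-np.median(di.sum(1))+3*(di[:,2]-di[:,0]))
    t=prof(.054,.0555,.058).sum(1); tgt=peak(np.median(t)-t)
    return c,np.array(ax)/s,idx,tgt
E
python3 - <<'E'
from h import *
for n in("top","scene"):
    im=cv2.imread(f"pics/{n}0.png")
    c,ax,i,t=measure(n,im,(.565,-.099)); print(n,c,ax,i,t,(t-i)%360)
    # index in same plane; post candidates
E
```

```text
top [ 0.56568268 -0.09786924] [0.13074036 0.13174227] 353.6669723841907 123.47789906886642 129.81092668467574
scene [ 0.56862574 -0.09867302] [0.13025998 0.1309524 ] 352.65522655135555 123.78803585360907 131.13280930225352
```

```bash
python3 -m jog '[[-1,[0.7,-1,0],[0,0,-1]],[-1,[0.7,-1,0],[0,0,-1]],[-1,[0.7,-1,0],[0,0,-1]],[-1,[0.7,-1,0],[0,0,-1]],[-1,[0.7,-1,0],[0,0,-1]],[-1,[0.7,-1,0],[0,0,-1]],[-1,[0.7,-1,0],[0,0,-1]],[-1,[0.7,-1,0],[0,0,-1]],[-1,[0.7,-1,0],[0,0,-1]],[-1,[0.7,-1,0],[0,0,-1]],[-1,[0.7,-1,0],[0,0,-1]],[-1,[0.7,-1,0],[0,0,-1]],[-1,[0.7,-1,0],[0,0,-1]],[-1,[0.7,-1,0],[0,0,-1]]]'
python3 -m jog '[[-1,[0.075,-0.281,0],[0,0,-0.473]],[-1,[0.075,-0.281,-0.1]],[-1,[0.075,-0.281,-0.222],[0,0,-0.473]]]' ; python3 -c "
from workcell import robot
print(robot.read_state())"
```

```text
time: 1.5
ee_pos: [0.5027, 0.0012, 0.2304]
tool_rot: [-179.9, -0.1, 118.0]
contact_force: [-0.8, 0.1, 0.4]
opening: -0.0003
grip_force: 0.0
{'time': 1.5, 'joint_positions': array([-4.07833125e+00, -5.34102070e-01,  8.39376010e+01,  8.55929512e-03,
        9.67024260e+01, -3.20314602e+01]), 'dq': array([ 3.07914964, -2.31875636,  1.67137738,  0.68460896,  0.40153014,
        1.23410539]), 'effort': array([ -1.81101043, -34.69513178, -36.71690226,  -0.17734204,
        -0.12660028,  -0.24083043]), 'ee_pos': array([0.50269933, 0.00119252, 0.23039191]), 'tool_rot': array([-1.79914711e+02, -6.33890976e-02,  1.17954073e+02]), 'contact_force': array([-0.79921385,  0.12844065,  0.35219608]), 'moment': array([ 0.02342291,  0.03863426, -0.04171896]), 'grip_force': 0.0, 'opening': -0.0003114475959098661}validation failed for argument at $[1]...
```

```bash
python3 -m jog '[[-1,[0.075,-0.281,0],[0,0,-0.473]],[-1,[0.075,-0.281,0],[0,0,-0.473]],[-1,[0.075,-0.281,0],[0,0,-0.473]],[-1,[0.075,-0.281,0],[0,0,-0.473]],[-1,[0.075,-0.281,-0.1],[0,0,-0.473]],[-1,[0.075,-0.281,-0.2],[0,0,-0.473]],[-1,[0.075,-0.281,-0.26],[0,0,-0.473]],[-1,[0.075,-0.281,-0.3],[0,0,-0.473]],[-1,[0.075,-0.281,-0.326],[0,0,-0.473]],[-1,[0.075,-0.281,-0.326],[0,0,-0.473]],[-1,[0.075,-0.281,-0.326],[0,0,-0.473]]]'
python3 - <<'E'
from h import *
im=[cv2.cvtColor(robot.read_camera(n),4) for n in("top","scene")]
cv2.imwrite("pics/p1.png",np.hstack([cv2.resize(im[0][150:300,260:440],None,fx=2.2,fy=2.2),cv2.resize(im[1][190:340,210:390],None,fx=2.2,fy=2.2)]))
E
```

```text
time: 2.6
ee_pos: [0.5406, -0.1375, 0.0696]
tool_rot: [179.9, 0.0, 96.9]
contact_force: [0.4, 0.3, 0.9]
opening: -0.0002
grip_force: 0.0
```

View pics/p1.png

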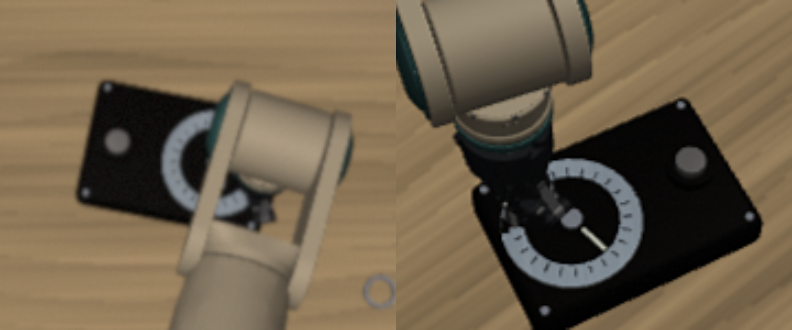

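```bash
cat >> h.py <<'E'
C=np.array([.567,-.0983])
def tool(th,d,ph0=173.2):
    a=np.radians(ph0+th); return C+.031*np.array([np.cos(a),-np.sin(a)])-d*np.array([-np.sin(a),-np.cos(a)])
def rows(seq,start,yaw0=96.8):
    print(','.join(str([-1,[*(round(float(v),3) for v in (tool(t,d)-start)/.5),0],[0,0,round((96.8-t-yaw0)/45,3)]]).replace(' ','') for t,d in seq))
E
python3 - <<'E'
from h import *
s=np.array([.5405,-.1385])
rows([(0,d) for d in(.033,.029,.025,.021,.018)]+[(t,.017) for t in range(3,46,3)],s)
rows([(t,.017) for t in range(48,91,3)],tool(45,.017),51.8)
rows([(t,.017) for t in range(93,118,3)],tool(90,.017),6.8)
E
```

```text
[-1,[-0.001,0.008,0],[0,0,0.0]],[-1,[-0.002,0.015,0],[0,0,0.0]],[-1,[-0.003,0.023,0],[0,0,0.0]],[-1,[-0.004,0.031,0],[0,0,0.0]],[-1,[-0.004,0.037,0],[0,0,0.0]],[-1,[-0.007,0.042,0],[0,0,-0.067]],[-1,[-0.009,0.046,0],[0,0,-0.133]],[-1,[-0.01,0.049,0],[0,0,-0.2]],[-1,[-0.012,0.052,0],[0,0,-0.267]],[-1,[-0.013,0.056,0],[0,0,-0.333]],[-1,[-0.014,0.059,0],[0,0,-0.4]],[-1,[-0.015,0.063,0],[0,0,-0.467]],[-1,[-0.016,0.066,0],[0,0,-0.533]],[-1,[-0.017,0.07,0],[0,0,-0.6]],[-1,[-0.017,0.074,0],[0,0,-0.667]],[-1,[-0.018,0.077,0],[0,0,-0.733]],[-1,[-0.018,0.081,0],[0,0,-0.8]],[-1,[-0.018,0.085,0],[0,0,-0.867]],[-1,[-0.017,0.088,0],[0,0,-0.933]],[-1,[-0.017,0.092,0],[0,0,-1.0]]
[-1,[0.001,0.004,0],[0,0,-0.067]],[-1,[0.002,0.007,0],[0,0,-0.133]],[-1,[0.003,0.011,0],[0,0,-0.2]],[-1,[0.004,0.014,0],[0,0,-0.267]],[-1,[0.005,0.018,0],[0,0,-0.333]],[-1,[0.007,0.021,0],[0,0,-0.4]],[-1,[0.009,0.024,0],[0,0,-0.467]],[-1,[0.011,0.027,0],[0,0,-0.533]],[-1,[0.013,0.03,0],[0,0,-0.6]],[-1,[0.015,0.033,0],[0,0,-0.667]],[-1,[0.018,0.036,0],[0,0,-0.733]],[-1,[0.02,0.039,0],[0,0,-0.8]],[-1,[0.023,0.041,0],[0,0,-0.867]],[-1,[0.026,0.044,0],[0,0,-0.933]],[-1,[0.029,0.046,0],[0,0,-1.0]]
[-1,[0.003,0.002,0],[0,0,-0.067]],[-1,[0.006,0.004,0],[0,0,-0.133]],[-1,[0.01,0.006,0],[0,0,-0.2]],[-1,[0.013,0.007,0],[0,0,-0.267]],[-1,[0.016,0.009,0],[0,0,-0.333]],[-1,[0.02,0.01,0],[0,0,-0.4]],[-1,[0.023,0.011,0],[0,0,-0.467]],[-1,[0.027,0.012,0],[0,0,-0.533]],[-1,[0.031,0.012,0],[0,0,-0.6]]
```

```bash
python3 -m jog '[[-1,[-0.001,0.008,0],[0,0,0]],[-1,[-0.002,0.015,0],[0,0,0]],[-1,[-0.003,0.023,0],[0,0,0]],[-1,[-0.004,0.031,0],[0,0,0]],[-1,[-0.004,0.037,0],[0,0,0]],[-1,[-0.007,0.042,0],[0,0,-0.067]],[-1,[-0.009,0.046,0],[0,0,-0.133]],[-1,[-0.01,0.049,0],[0,0,-0.2]],[-1,[-0.012,0.052,0],[0,0,-0.267]],[-1,[-0.013,0.056,0],[0,0,-0.333]],[-1,[-0.014,0.059,0],[0,0,-0.4]],[-1,[-0.015,0.063,0],[0,0,-0.467]],[-1,[-0.016,0.066,0],[0,0,-0.533]],[-1,[-0.017,0.07,0],[0,0,-0.6]],[-1,[-0.017,0.074,0],[0,0,-0.667]],[-1,[-0.018,0.077,0],[0,0,-0.733]],[-1,[-0.018,0.081,0],[0,0,-0.8]],[-1,[-0.018,0.085,0],[0,0,-0.867]],[-1,[-0.017,0.088,0],[0,0,-0.933]],[-1,[-0.017,0.092,0],[0,0,-1]]]'
python3 - <<'E'
from h import *
im=robot.read_camera("scene")[:,:,::-1]; cv2.imwrite("pics/s2.png",cv2.resize(im[190:340,210:390],None,fx=3,fy=3))
try: print(measure("scene",np.ascontiguousarray(im),(.567,-.098)))
except Exception as e: print(e)
E
```

```text
time: 4.7
ee_pos: [0.5311, -0.0923, 0.0682]
tool_rot: [-180.0, 0.1, 51.7]
contact_force: [-1.0, -1.2, 0.8]
opening: 0.0002
grip_force: 1.2
(array([ 0.56867868, -0.09871529]), array([0.1305151 , 0.13101557]), np.float64(35.41717775337029), np.float64(205.42489782546824))
```

View pics/s2.png

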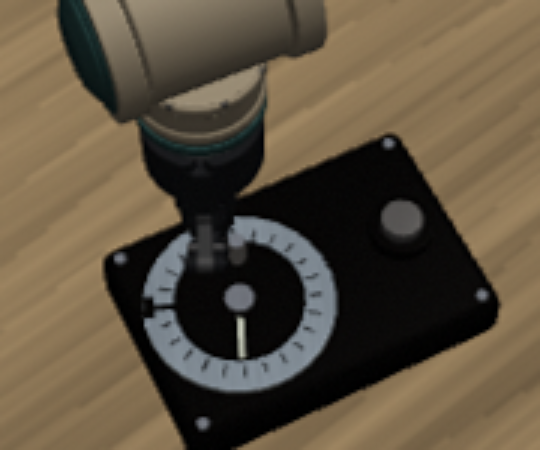

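The index has turned about 43° so far, at (240,335) in the crop, with the post at (237,250) beside the fingertips. The tabbed line is unmoved at (155,307). I'll keep pushing.

```bash
python3 -m jog '[[-1,[0.001,0.004,0],[0,0,-0.067]],[-1,[0.002,0.007,0],[0,0,-0.133]],[-1,[0.003,0.011,0],[0,0,-0.2]],[-1,[0.004,0.014,0],[0,0,-0.267]],[-1,[0.005,0.018,0],[0,0,-0.333]],[-1,[0.007,0.021,0],[0,0,-0.4]],[-1,[0.009,0.024,0],[0,0,-0.467]],[-1,[0.011,0.027,0],[0,0,-0.533]],[-1,[0.013,0.03,0],[0,0,-0.6]],[-1,[0.015,0.033,0],[0,0,-0.667]],[-1,[0.018,0.036,0],[0,0,-0.733]],[-1,[0.02,0.039,0],[0,0,-0.8]],[-1,[0.023,0.041,0],[0,0,-0.867]],[-1,[0.026,0.044,0],[0,0,-0.933]],[-1,[0.029,0.046,0],[0,0,-1]]]'
python3 -m jog '[[-1,[0.003,0.002,0],[0,0,-0.067]],[-1,[0.006,0.004,0],[0,0,-0.133]],[-1,[0.01,0.006,0],[0,0,-0.2]],[-1,[0.013,0.007,0],[0,0,-0.267]],[-1,[0.016,0.009,0],[0,0,-0.333]],[-1,[0.02,0.01,0],[0,0,-0.4]],[-1,[0.023,0.011,0],[0,0,-0.467]],[-1,[0.027,0.012,0],[0,0,-0.533]],[-1,[0.031,0.012,0],[0,0,-0.6]],[-1,[0.031,0.012,0],[0,0,-0.6]]]'
python3 - <<'E'
from h import *
im=robot.read_camera("scene")[:,:,::-1]; cv2.imwrite("pics/s3.png",cv2.resize(im[190:340,210:390],None,fx=3,fy=3))
try: print(measure("scene",np.ascontiguousarray(im),(.567,-.098)))
except Exception as e: print(e)
rows([(117+t,.017) for t in (3,5,7,9,10,11,12,13,14,15,16,17,18)],tool(117,.017),96.8-117)
E
```

```text
time: 6.25
ee_pos: [0.5455, -0.0687, 0.0681]
tool_rot: [-180.0, 0.1, 6.8]
contact_force: [-3.4, 1.3, 1.2]
opening: -0.0002
grip_force: 1.4
time: 7.25
ee_pos: [0.5613, -0.0625, 0.0681]
tool_rot: [-180.0, 0.1, -20.1]
contact_force: [-2.0, 1.9, 0.7]
opening: -0.0001
grip_force: 1.0
(array([ 0.57043648, -0.09879015]), array([0.12717372, 0.13011144]), np.float64(113.67929552129033), np.float64(193.28122633452253))
[-1,[0.004,0.0,0],[0,0,-0.067]],[-1,[0.006,0.001,0],[0,0,-0.111]],[-1,[0.009,0.001,0],[0,0,-0.156]],[-1,[0.011,0.001,0],[0,0,-0.2]],[-1,[0.012,0.001,0],[0,0,-0.222]],[-1,[0.014,0.001,0],[0,0,-0.244]],[-1,[0.015,0.001,0],[0,0,-0.267]],[-1,[0.016,0.001,0],[0,0,-0.289]],[-1,[0.017,0.0,0],[0,0,-0.311]],[-1,[0.018,0.0,0],[0,0,-0.333]],[-1,[0.02,0.0,0],[0,0,-0.356]],[-1,[0.021,0.0,0],[0,0,-0.378]],[-1,[0.022,-0.0,0],[0,0,-0.4]]
```

View pics/s3.png

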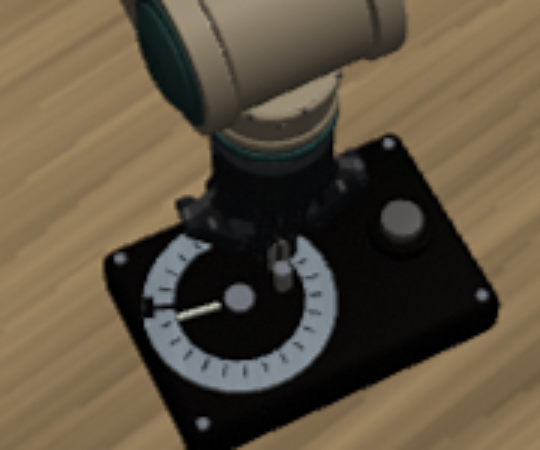

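The index tip is now at (180,317), about 10–15° short of the tabbed line at (160,307). The arm hides part of the collar, so I'll measure again with the centre fixed.

```bash
cat > m2.py <<'E'
from h import *
def angs(n,im,c,lo=90,hi=145,N=1200,half=.09):
    s=N/(2*half); ph=np.radians(np.arange(lo,hi,.1))
    def prof(z,r0,r1):
        G=rect(n,im,z,c,half,N).astype(np.float32); rr=np.arange(r0,r1,.0005)[:,None]
        return cv2.remap(G,(N/2+s*rr*np.sin(ph)).astype(np.float32),(N/2-s*rr*np.cos(ph)).astype(np.float32),cv2.INTER_LINEAR).mean(0).sum(1)
    def pk(v):
        i=v.argmax(); w=np.where(abs(np.arange(len(v))-i)<70,np.clip(v-.4*v.max(),0,None),0); return lo+.1*(w*np.arange(len(v))).sum()/w.sum()
    a=prof(.058,.024,.043); b=prof(.054,.0545,.058)
    return pk(a-np.median(a)),pk(np.median(b)-b)
c={"scene":(.56865,-.0987),"top":(.5657,-.0979)}
E
python3 - <<'E'
from m2 import *
n="scene"; im=np.ascontiguousarray(robot.read_camera(n)[:,:,::-1])
print(angs(n,im,c[n]))
for n in c:print(n,angs(n,cv2.imread(f"pics/{n}0.png"),c[n],-20,140))
E
```

```text
(np.float64(110.762295119502), np.float64(123.91773475919655))
scene (np.float64(-7.396723249486913), np.float64(123.89489158452403))
top (np.float64(-6.417174093554436), np.float64(123.4560777877029))
```

```bash
python3 -m jog '[[-1,[0.004,0,0],[0,0,-0.067]],[-1,[0.006,0.001,0],[0,0,-0.111]],[-1,[0.009,0.001,0],[0,0,-0.156]],[-1,[0.011,0.001,0],[0,0,-0.2]],[-1,[0.012,0.001,0],[0,0,-0.222]],[-1,[0.014,0.001,0],[0,0,-0.244]],[-1,[0.014,0.001,0],[0,0,-0.244]]]'
python3 - <<'E'
from m2 import *
for n in c:
    im=np.ascontiguousarray(robot.read_camera(n)[:,:,::-1]); cv2.imwrite(f"pics/{n}4.png",im)
    print(n,angs(n,im,c[n],85,150))
E
```

```text
time: 8.05
ee_pos: [0.5685, -0.0626, 0.0682]
tool_rot: [180.0, 0.0, -31.1]
contact_force: [-1.0, 1.1, -0.1]
opening: 0.0004
grip_force: 1.0
scene (np.float64(122.87263985431437), np.float64(123.90914272001996))
top (np.float64(102.65645828974479), np.float64(112.79606867454584))
```

```bash
python3 -m jog '[[-1,[-0.01,0.006,0],[0,0,0]],[-1,[-0.026,0.016,0],[0,0,0]],[-1,[-0.026,0.016,0.06],[0,0,0]],[-1,[-0.026,0.016,0.14],[0,0,0]],[-1,[-0.026,0.1,0.2],[0,0,0]],[-1,[-0.026,0.2,0.2],[0,0,0]],[-1,[-0.026,0.3,0.2],[0,0,0]],[-1,[-0.026,0.4,0.2],[0,0,0]],[-1,[-0.026,0.4,0.2],[0,0,0]],[-1,[-0.026,0.4,0.2],[0,0,0]]]'
python3 - <<'E'
from m2 import *
for n in c:
    im=np.ascontiguousarray(robot.read_camera(n)[:,:,::-1]); cv2.imwrite(f"pics/{n}5.png",im)
    print(n,angs(n,im,c[n],85,150))
    for d in ((.001,0),(0,.001)): print(angs(n,im,np.array(c[n])+d,85,150))
a=[rect(n,cv2.imread(f"pics/{n}5.png"),.056,c[n],.075,400) for n in("top","scene")]
cv2.imwrite("pics/r5.png",np.hstack(a))
E
```

```text
time: 9.15
ee_pos: [0.555, 0.1384, 0.1684]
tool_rot: [180.0, -0.0, -31.0]
contact_force: [-0.5, -1.6, 0.6]
opening: 0.0
grip_force: 0.0
scene (np.float64(122.87283892368347), np.float64(123.90304818774524))
(np.float64(124.31495816883259), np.float64(124.77140993660488))
(np.float64(121.94819243052015), np.float64(123.37394487727987))
top (np.float64(121.45836933073936), np.float64(123.45417381191609))
(np.float64(122.94250614289072), np.float64(124.22256458631357))
(np.float64(120.5973456670662), np.float64(122.82487179257305))
```

View pics/r5.png

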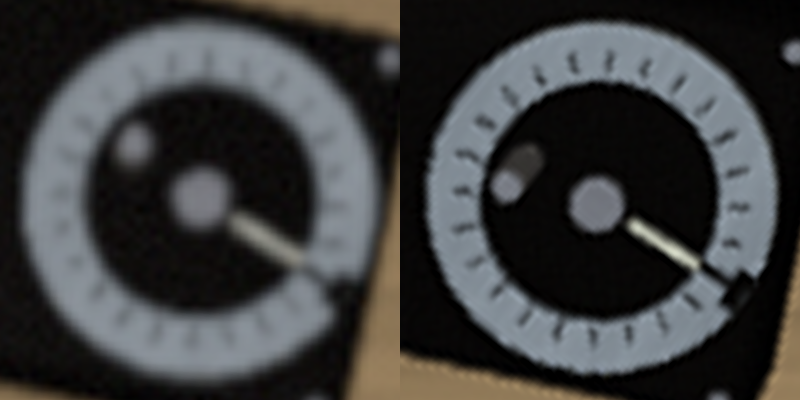

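The views are now clear. The index runs to (302,265) in the top view and (698,266) in the scene view, almost in line with the long line but 1–2° short. I'll refine the centre using the collar edge and the ticks.

```bash
cat >> m2.py <<'E'
from scipy.optimize import least_squares
from scipy.ndimage import gaussian_filter
def centre(n,im,c,N=1800,half=.09):
    s=N/(2*half); ph=np.radians(np.arange(0,360,1.)); rr=np.arange(.058,.074,.0001)
    for _ in range(3):
        G=gaussian_filter(rect(n,im,.054,c,half,N).sum(2).astype(np.float32),8)
        P=cv2.remap(G,(N/2+s*rr[:,None]*np.sin(ph)).astype(np.float32),(N/2-s*rr[:,None]*np.cos(ph)).astype(np.float32),1)
        e=rr[np.gradient(P,axis=0).argmin(0)]
        f=least_squares(lambda p:p[0]+p[1]*np.cos(ph)+p[2]*np.sin(ph)-e,[.066,0,0],loss='soft_l1',f_scale=.0003).x
        c=np.array(c)+[f[1],-f[2]]
    # ticks
    d=np.arange(-5,5,.1); tg=angs(n,im,c,100,140)[1]; al=tg+15*np.arange(1,24); res=[]
    r=np.arange(.049,.053,.0005)[:,None]; G=rect(n,im,.054,c,half,N).sum(2).astype(np.float32)
    for a in al:
        q=np.radians(a+d); v=cv2.remap(G,(N/2+s*r*np.sin(q)).astype(np.float32),(N/2-s*r*np.cos(q)).astype(np.float32),1).mean(0)
        w=np.clip(np.median(v)-v,0,None); res.append((w*d).sum()/max(w.sum(),1e-9))
    al=np.radians(al); res=np.radians(res)*.051
    t=least_squares(lambda p:p[0]-p[1]*np.sin(al)-p[2]*np.cos(al)*-1-res,[0,0,0],loss='soft_l1',f_scale=.0003).x
    ct=c+np.array([t[1],-t[2]])
    return c,f[0],ct,np.degrees(t[0]/.051),np.degrees(res/.051)
E
python3 - <<'E'
from m2 import *
for n in c:
  for k in "05":
    im=cv2.imread(f"pics/{n}{k}.png"); a,r,b,off,res=centre(n,im,c[n])
    lo,hi=(-20,145) if k=="0" else (100,145)
    print(n,k,a.round(5),r.round(5),b.round(5),off.round(2),[np.round(angs(n,im,x,lo,hi),2) for x in(a,b)]);
  print(res.round(1))
E
```

```text
scene 0 [ 0.56877 -0.09861] 0.06582 [ 0.56823 -0.09847] -0.56 [array([ -7.27, 123.94]), array([ -6.94, 123.42])]
scene 5 [ 0.56878 -0.09861] 0.06583 [ 0.56824 -0.09846] -0.57 [array([122.98, 123.98]), array([122.05, 123.42])]
[-0.1 -0.2 -0.5 -0.3 -0.7 -1.2 -0.5 -0.9 -1.2 -1.1 -1.1 -0.9 -1.1 -1.4
 -1.  -0.8 -0.7 -0.2 -0.  -0.1  0.3 -0.1  0.4]
top 0 [ 0.56586 -0.09766] 0.06664 [ 0.56608 -0.09809] -0.04 [array([ -6.03, 123.43]), array([ -6.8 , 123.86])]
top 5 [ 0.56584 -0.09769] 0.06666 [ 0.56606 -0.09806] -0.05 [array([121.53, 123.44]), array([122.17, 123.83])]
[-0.4 -0.6 -0.4 -0.8 -0.4 -0.2 -0.3  0.1  1.  -0.3  0.3  0.4  0.2  0.7
 -0.2  0.2  1.4  0.1  0.4 -0.3 -0.3 -1.  -0.1]
```

```bash
python3 -m jog '[[-1,[0,-0.1,0],[0,0,0]],[-1,[0,-0.2,0],[0,0,0]],[-1,[0,-0.3,0],[0,0,0]],[-1,[0,-0.384,0],[0,0,0]],[-1,[0,-0.384,0],[0,0,0]],[-1,[0,-0.384,-0.08],[0,0,0]],[-1,[0,-0.384,-0.15],[0,0,0]],[-1,[0,-0.384,-0.2],[0,0,0]],[-1,[0,-0.384,-0.2],[0,0,0]],[-1,[0.01,-0.39,-0.2],[0,0,0]],[-1,[0.018,-0.395,-0.2],[0,0,-0.02]],[-1,[0.023,-0.398,-0.2],[0,0,-0.033]],[-1,[0.026,-0.4,-0.2],[0,0,-0.033]],[-1,[0.027,-0.4,-0.2],[0,0,-0.033]],[-1,[0.028,-0.4,-0.2],[0,0,-0.033]],[-1,[0.028,-0.4,-0.2],[0,0,-0.033]]]'
python3 - <<'E'
from m2 import *
n="scene"; im=np.ascontiguousarray(robot.read_camera(n)[:,:,::-1]); cv2.imwrite("pics/scene6.png",im)
for x in ((.56877,-.09861),(.56823,-.09847)): print(angs(n,im,x,100,145))
E
```

```text
time: 10.85
ee_pos: [0.5695, -0.0626, 0.0683]
tool_rot: [180.0, 0.0, -32.6]
contact_force: [-1.2, 1.1, 0.6]
opening: 0.0
grip_force: 0.4
(np.float64(124.73221006528752), np.float64(123.94754609609693))
(np.float64(123.83969737763346), np.float64(123.4107449242018))
```

The dial is aligned to within the measurement error: +0.4 to +0.8° in the scene view, and by extrapolation −0.1 to +0.1° in the top view. Next I'll back off and move over the button.

```bash
python3 -m jog '[[-1,[-0.01,0.006,0],[0,0,0]],[-1,[-0.028,0.016,0],[0,0,0]],[-1,[-0.028,0.016,0.06],[0,0,0]],[-1,[-0.028,0.016,0.14],[0,0,0]],[-1,[0.01,0.09,0.14],[0,0,0]],[-1,[0.048,0.171,0.14],[0,0,0]],[-1,[0.048,0.171,0.14],[0,0,0]],[-1,[0.048,0.171,0.08],[0,0,0]],[-1,[0.048,0.171,0.04],[0,0,0]],[-1,[0.048,0.171,0.024],[0,0,0]],[-1,[0.048,0.171,0.024],[0,0,0]]]'
python3 - <<'E'
from m2 import *
a=[]
for n in c:
    im=np.ascontiguousarray(robot.read_camera(n)[:,:,::-1]); cv2.imwrite(f"pics/{n}7.png",im)
    print(n,[np.round(angs(n,im,x,100,145),2) for x in centre(n,im,c[n])[::2]])
im=cv2.imread("pics/scene7.png"); cv2.imwrite("pics/s7.png",cv2.resize(im[190:340,210:390],None,fx=3,fy=3))
E
```

```text
time: 12.0
ee_pos: [0.5924, 0.0227, 0.0791]
tool_rot: [179.9, 0.1, -32.6]
contact_force: [0.3, 0.1, 1.0]
opening: -0.0
grip_force: 0.0
scene [array([124.74, 123.97]), array([123.82, 123.42]), array([113.7 , 139.97])]
top [array([122.19, 122.81]), array([123.86, 123.91]), array([nan, nan])]m2.py:8: RuntimeWarning: invalid value encountered in scalar divide
  i=v.argmax(); w=np.where(abs(np.arange(len(v))-i)<70,np.clip(v-.4*v.max(),0,None),0); return lo+.1*(w*np.arange(len(v))).sum()/w.sum()
```

View pics/s7.png

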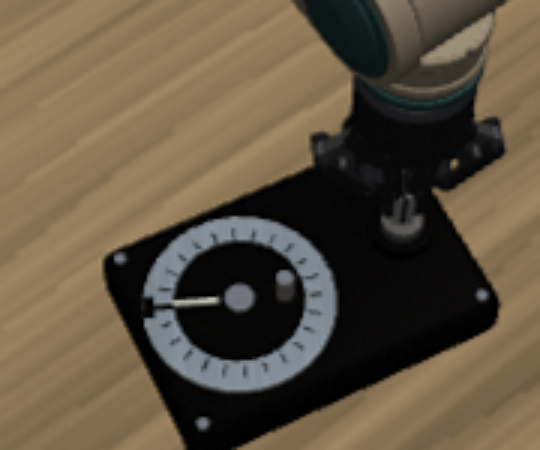

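The index and long line form one line from (158,303) to (218,299), and the fingertips are above the button at (404,215). Now I'll press in steps, watching the force.

```bash
for i in 1; do
python3 -m jog '[[-1,[0,0,-0.004],[0,0,0]],[-1,[0,0,-0.008],[0,0,0]],[-1,[0,0,-0.012],[0,0,0]],[-1,[0,0,-0.016],[0,0,0]],[-1,[0,0,-0.016],[0,0,0]]]'
python3 -m jog '[[-1,[0,0,-0.002],[0,0,0]],[-1,[0,0,-0.004],[0,0,0]],[-1,[0,0,-0.004],[0,0,0]]]'
python3 -m jog '[[-1,[0,0,-0.002],[0,0,0]],[-1,[0,0,-0.004],[0,0,0]],[-1,[0,0,-0.004],[0,0,0]]]'; done | grep -E "ee_pos|force"
```

```text
ee_pos: [0.5935, 0.0229, 0.0721]
contact_force: [-0.6, 0.7, -0.3]
grip_force: 0.0
ee_pos: [0.5936, 0.0229, 0.0705]
contact_force: [0.2, -0.5, 2.5]
grip_force: 1.1
ee_pos: [0.5936, 0.0229, 0.0684]
contact_force: [-1.1, 0.3, 3.5]
grip_force: 1.7
```

```bash
for i in 1; do
python3 -m jog '[[-1,[0,0,-0.002],[0,0,0]],[-1,[0,0,-0.004],[0,0,0]],[-1,[0,0,-0.004],[0,0,0]]]'
python3 -m jog '[[-1,[0,0,-0.001],[0,0,0]],[-1,[0,0,-0.002],[0,0,0]],[-1,[0,0,-0.002],[0,0,0]]]'
python3 -m jog '[[-1,[0,0,-0.001],[0,0,0]],[-1,[0,0,-0.002],[0,0,0]],[-1,[0,0,-0.002],[0,0,0]]]'; done | grep -E "time|ee_pos|contact"
```

```text
time: 13.5
ee_pos: [0.5936, 0.0228, 0.0664]
contact_force: [-0.6, 1.0, 3.7]
time: 13.8
ee_pos: [0.5936, 0.0229, 0.066]
contact_force: [-2.9, 0.4, 7.1]
time: 14.1
ee_pos: [0.5937, 0.0229, 0.0659]
contact_force: [-6.0, -0.1, 13.3]
```

The force jumps at 65.9 mm with no further travel, so the button is at its bottom stop. I'll lift straight up, clear the timer and check.

```bash
python3 -m jog '[[-1,[0,0,0.006],[0,0,0]],[-1,[0,0,0.014],[0,0,0]],[-1,[0,0,0.06],[0,0,0]],[-1,[0,0,0.14],[0,0,0]],[-1,[0,0,0.22],[0,0,0]],[-1,[-0.1,0.1,0.3],[0,0,0]],[-1,[-0.2,0.2,0.3],[0,0,0]],[-1,[-0.2,0.3,0.3],[0,0,0]],[-1,[-0.2,0.3,0.3],[0,0,0]],[-1,[-0.2,0.3,0.3],[0,0,0]]]'
python3 - <<'E'
from m2 import *
a=[]
for n in c:
    im=np.ascontiguousarray(robot.read_camera(n)[:,:,::-1]); cv2.imwrite(f"pics/{n}8.png",im)
    print(n,[np.round(angs(n,im,x,100,145),2) for x in centre(n,im,c[n])[:3:2]])
cv2.imwrite("pics/f.png",np.hstack([rect(n,cv2.imread(f"pics/{n}8.png"),.056,(.575,-.075),.11,400) for n in("top","scene")]))
E
```

```text
time: 15.1
ee_pos: [0.4918, 0.1767, 0.2146]
tool_rot: [-179.9, 0.0, -32.3]
contact_force: [0.2, -0.5, 0.0]
opening: -0.0001
grip_force: 0.0
scene [array([124.73, 123.97]), array([123.82, 123.42])]
top [array([123.13, 123.35]), array([123.97, 123.85])]
```

View pics/f.png

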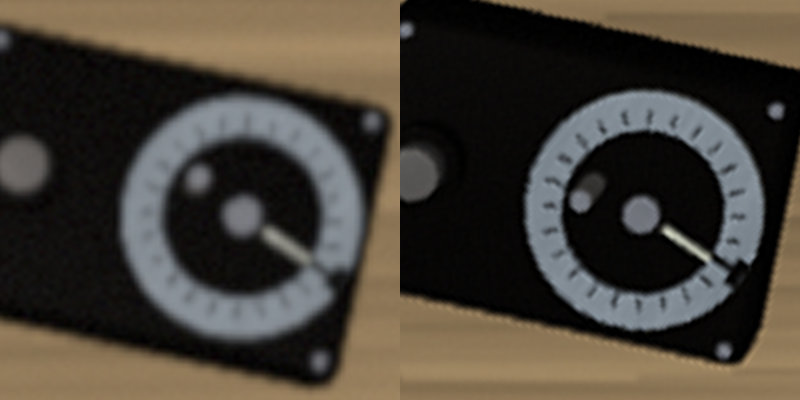

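The index, ending near (312,265) in the top view and (712,264) in the scene view, continues straight into the tabbed line within about 0.5°. The button is up again and the collar has not moved.

```bash
python3 -c "
from workcell import robot
print(robot.sign_off())"
```

```text
the job is handed in; nothing more can be done
None
```

The job is handed in: the index line is on the long scale line to about 0.5° as measured from both cameras, the button was then pressed to its stop and came back up, and I didn't turn the collar or touch the viewer, rings or glass (about 15 s used).

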